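Put the flat torch on charge through the dust flap

TASK

The yellow torch is flat: pick it up and push it upright, tail first, down through the blue sprung dust flap of the charging dock, keeping hold of it until its tail stands on the floor of the well. Then let go and leave it standing there, holding the flap open; leave the red torch standing where it is.

Things in the scene. Friction and masses are not known exactly. Their poses are not given: they have to be found in the camera images.
- yellow_torch: Rechargeable torch with a YELLOW barrel, standing upright on its tail, lens up; round, 145 mm tall, about 0.28 kg. Tail and barrel 40 mm diameter from 0 to 85 mm; black head 48 mm diameter from 85 mm to the top (grip it there, about 125 mm above the tail; the top bezel ring is in the barrel colour). Origin at the centre of the flat tail face, z axis up along the torch.
- red_torch: The same torch with a RED barrel: charged, to be left alone. Same size and origin. It and a pale round can with a blue band (50 mm diameter, 140 mm tall) stand near the yellow one, at least 80 mm between centres: lift the yellow torch clear over their tops before carrying it away.
- well_floor (a point): Centre of the floor of the charging dock's well, where the middle of the torch's tail goes; 10 mm above the table. The dock is a grey square block with a white rim, fixed to the table, about 89 mm x 86 mm outside (point axes x, y), rim 80 mm above this point; behind it on the +x side sits a lower black charger box (60 mm above this point). The passage for the torch is 58 mm x 58 mm square, centred on this point, straight down to the floor (9 mm clear all round). z is up.
- flap (a joint): Blue plastic dust flap, 60 mm x 55 mm x 4 mm, that closes the mouth of the well 5 mm below the rim. It is hinged along the +x side of the well (point axes) and swings down into the well when pushed: 0 is shut and level, 1.5 rad hangs straight down beside the passage. A spring shuts it again; pushing the torch through takes about 3 to 10 N, and the flap then presses on the torch's side with about 2.5 N, so it may not slide down by its own weight.
Mind the look-alikes: they are no part of the job. There is more than one size of the yellow_torch; the job needs the larger. Leave any turquoise look-alike of the part that bears well_floor alone.

How it is judged (in metres and radians):
On the way:
1. the yellow torch, still held, is pushed down through the flap until its tail is within 15 mm of the well's floor (z of yellow_torch in the frame of well_floor below 0.015 m and horizontal distance between yellow_torch and well_floor below 0.02 m and contact force between the fingers and yellow_torch above 1 N), for 0.1 s.
At the end, for the whole second after the job is handed in: The yellow torch stands at rest in the well, tail within 12 mm of the floor in height and 20 mm sideways of its centre, leaning less than 15 degrees, and holds the flap open (beyond 0.7 rad); the red torch stands upright within 30 mm of where it was (z of yellow_torch in the frame of well_floor below 0.012 m and horizontal distance between yellow_torch and well_floor below 0.02 m and angle between yellow_torch's own z axis and vertical below 0.26 rad and value of joint flap above 0.7 rad and linear speed of yellow_torch below 0.02 m/s and distance of red_torch from where it was at the start of the episode below 0.03 m and angle between red_torch's own z axis and vertical below 0.1 rad); the robot touches nothing.
It fails at once if the red torch is lifted, knocked over or shoved more than 40 mm (distance of red_torch from where it was at the start of the episode above 0.04 m or angle between red_torch's own z axis and vertical above 0.4 rad).
It also fails if it takes over 38 s, if anything falls off the work surface, if the arm or the gripper's body presses on something with over 40 N, if the wrist force passes 120 N, or if a joint passes its speed limit or range.

ROBOT

A 6-joint arm with a two-finger parallel gripper is mounted at the origin on the work surface. World frame = base frame: x ahead of the robot, y to its left, z up, the work surface at z = 0. Lengths are in mm, angles in degrees, forces in N, time in s.
With the tool pointing down it reaches from about 425 to 950 mm from the base axis. Payload 14.7 kg.
Tool frame: the origin (TCP) lies midway between the tips of the shut fingers; the grasp point (between the pads) lies 19 mm behind it; z points along the fingers, y is the direction in which the jaws open and shut (so a half turn about z gives the same grasp; the last joint's range is limited). The gripper opens to 85 mm and grips with 20 to 120 N. Pads are 22 mm wide; open, the fingers measure 114 mm over their backs; the gripper's body (76 mm by 85 mm) begins 54 mm behind the grasp point. The pads swing forward as they close: fully open they stand 13 mm farther back than shut.
Start: joints at [62.705, 27.513, 91.461, -0, 61.026, -2.67], TCP at [270.824, 590.886, 231.297] pointing down, gripper open.
Joint ranges: [-157.49, 157.49], [-46.99, 117.5], [13.45, 153.17], [-89.5, 269.5], [5.16, 153.95], [-167.48, 167.48]. Speed limits (degrees/s): [108.29, 108.29, 136.94, 172.46, 172.46, 172.46].

INTERFACE

Orientations are given as [roll, pitch, yaw] about the fixed x, y, z axes, in that order (R = Rz(yaw) Ry(pitch) Rx(roll)).
In Python, from rig import arm gives the robot as it stands.
- The arm moves only by the tool send_rows, never from a script. Its argument "increments" is a list of rows, each a list of 3 entries, a list of its own where there are three numbers: the shift along the tool's x, y, z as a fraction of full scale, then the turn, a rotation vector about the tool's x, y, z as a fraction of full scale, then the opening, from 0 (shut) to 1 (fully open). In form: [[[tx, ty, tz], [ax, ay, az], hand], ...]. A call has exactly 8 rows; each row shifts and turns the commanded pose from where the row before left it, along the tool's axes as they then stand; what a row does not reach is not made up. Full scale, the value 1, is 1 m for a shift and 0.15 rad for a turn. A row lasts 1/10 s, in which the tool goes at most 50 mm and 8.59 degrees, less where a joint would pass 70% of its speed; a pose out of reach is approached as far as the arm can. A call with a number of a shift or a turn outside -1 to 1 is refused whole. A call with a gripper value outside its range is refused whole. The fingers move at their own pace and stop on an object; the grip force is fixed at half the most. Time passes only in rows, so rows that do not move let the fingers close, or fill a call up. It gives the time, the measured TCP pose, the force and the opening at its end, in the units of the state.
- arm.sense(): the state, without advancing time (a new reading comes with each control period).
- arm.capture(name): name is "side" or "top" or "wrist"; returns the picture (384x512x3 uint8, red, green, blue); there is no depth.
- arm.camera_params(name): a dict with "intrinsics" (3x3 intrinsics, pixels), "world_to_cam" (4x4, takes a point from world to camera coordinates); the wrist camera has in their place "T_tool_cam" (4x4, takes a point from camera to tool coordinates, whose origin is the TCP and whose axes are the flange's). Camera axes: x right, y down, z forward; pixel columns grow to the right and rows downward; lengths in mm; the calibration is good to about 2 mm. A picture is of the moment at which its call begins: read the wrist's pose just before it. camera_params takes no time and is no camera call.
- arm.job_done(): hands the job in, once; it reports no verdict.
The state is a dict: "clock": time; "qpos": joint angles; "qvel": joint speeds; "tau": joint torques, N m; "tool_pos": TCP position; "tool_rot": TCP orientation; "wrist_force": force on the tool from outside, world axes, zero at the start; "ft_torque": the same for the moment, N m; "finger_gap": opening from 0.0 (shut) to 1.0 (fully open).
Only numpy, scipy, OpenCV 4.12 (cv2) and the standard library are available. Lean on these libraries where they do the work, as an engineer would, in place of code of your own. Each camera call takes 0.05 s, during which the arm holds its last target. There are 200 camera calls.

## Working session

There is one attempt and no reset: what is moved stays moved. The work goes in short steps, Python scripts to look and compute and a tool call to move; the robot and the scene stay as the last step left them, time stands still between calls to the robot, and variables do not carry over. Pictures are saved under pics/ and viewed, about 8 in all and at most 12, crops included, and the job is handed in when it is done.

Besides the shell and the picture viewer there is one more tool, called after "Emit:" as name([rows], argument=value, ...), one row to a line, values as JSON. send_rows: Moves the arm, as the interface text tells. Its arguments: {"type":"object","properties":{"increments":{"type":"array","items":{"type":"array"}}},"required":["increments"]}

```bash
ls; mkdir -p pics
cat > h.py <<'E'
import numpy as np, cv2
from rig import arm
def save(n,im): cv2.imwrite(f'pics/{n}.png',cv2.cvtColor(im,cv2.COLOR_RGB2BGR))
def cam(name,s=None):
    p=arm.camera_params(name); K=np.array(p['intrinsics'])
    if name=='wrist':
        from scipy.spatial.transform import Rotation as R
        s=s or arm.sense(); T=np.eye(4); T[:3,:3]=R.from_euler('xyz',s['tool_rot'],degrees=True).as_matrix(); T[:3,3]=s['tool_pos']
        W=np.linalg.inv(T@np.array(p['T_tool_cam']))
    else: W=np.array(p['world_to_cam'])
    return K,W
def onplane(K,W,px,z):
    C=np.linalg.inv(W); d=C[:3,:3]@np.linalg.inv(K)@[px[0],px[1],1]; o=C[:3,3]
    return o+d*(z-o[2])/d[2]
def proj(K,W,P):
    c=W[:3,:3]@np.array(P,float)+W[:3,3]; u=K@c; return u[:2]/u[2]
E
python3 - <<'E'
from h import *
print(arm.sense())
a=arm.capture('top');b=arm.capture('side')
save('top',a);save('side',b)
np.save('top.npy',a);np.save('side.npy',b)
for n in('top','side'):
    K,W=cam(n);print(n,K,np.linalg.inv(W).round(3))
s=arm.sense();w=arm.capture('wrist');save('wrist',w)
E
```

```text
pics
{'clock': 0.0, 'qpos': array([ 6.27040810e+01,  2.75490436e+01,  9.14944751e+01,  1.58353547e-03,
        6.10274040e+01, -2.67016138e+00]), 'qvel': array([ 0.01054373,  0.00761732,  0.0283491 , -0.04123012, -0.06722953,
       -0.07251312]), 'tau': array([-1.51557415e-04, -9.50654626e+01, -4.30185449e+01, -1.68415272e-04,
        1.22611484e-02, -3.20095899e-05]), 'tool_pos': array([270.6267016 , 590.51350286, 230.67687869]), 'tool_rot': array([-1.79929219e+02, -4.68693005e-03,  1.55373472e+02]), 'wrist_force': array([-1.20477582,  0.13600864, -0.16553692]), 'ft_torque': array([ 0.04146415,  0.01125716, -0.02310023]), 'finger_gap': 1.000281341768409}
top [[397.80161261   0.         249.37256052]
 [  0.         397.80161261 197.85509358]
 [  0.           0.           1.        ]] [[ 2.30000e-02 -9.94000e-01  1.04000e-01  3.52578e+02]
 [-1.00000e+00 -2.30000e-02  7.00000e-03 -3.24230e+01]
 [-5.00000e-03 -1.04000e-01 -9.95000e-01  9.71216e+02]
 [ 0.00000e+00  0.00000e+00  0.00000e+00  1.00000e+00]]
side [[417.83293704   0.         261.99503332]
 [  0.         417.83293704 192.53559422]
 [  0.           0.           1.        ]] [[ 9.82000e-01 -1.15000e-01  1.47000e-01  3.12774e+02]
 [-1.87000e-01 -6.23000e-01  7.60000e-01 -7.37705e+02]
 [ 4.00000e-03 -7.74000e-01 -6.33000e-01  6.68354e+02]
 [ 0.00000e+00  0.00000e+00  0.00000e+00  1.00000e+00]]
```

View pics/top.png

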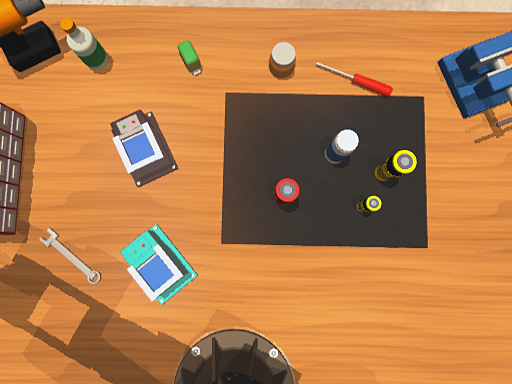

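View pics/side.png

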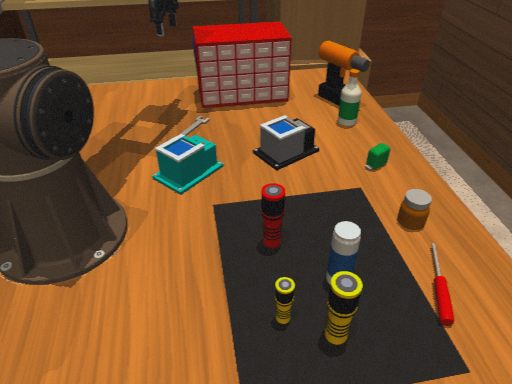

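Candidates: the large yellow torch is at top px (404,161), side (345,290). The small yellow is at top (373,203), side (285,295). Red is at top (287,189) and the can at (346,141). The grey dock is at (142,148) and the turquoise dock at (158,265). I choose the large yellow torch and the grey dock.

Run:
```python
from h import *
a=np.load('top.npy');b=np.load('side.npy')
def ring(im,box,lo,hi):
    x0,y0,x1,y1=box;h=cv2.cvtColor(im,cv2.COLOR_RGB2HSV)[y0:y1,x0:x1]
    m=cv2.inRange(h,lo,hi);c=max(cv2.findContours(m,0,1)[0],key=cv2.contourArea).reshape(-1,2)+[x0,y0]
    return c
Y=((22,120,110),(36,255,255))
K,W=cam('top');Ks,Ws=cam('side')
for n,box,lo,hi in(('big',(388,140,425,176),*Y),('small',(362,192,388,216),*Y),('red',(270,170,305,210),(0,130,90),(8,255,255))):
    c=ring(a,box,lo,hi);cc,r=cv2.minEnclosingCircle(c.astype(np.float32))
    for z in(145,100):
        P=onplane(K,W,cc,z);print(n,cc,r,z,P.round(1),'diam',2*np.linalg.norm(onplane(K,W,(cc[0]+r,cc[1]),z)-P).round(1),'side px',proj(Ks,Ws,P).round())
# dock white rim
h=cv2.cvtColor(a,cv2.COLOR_RGB2HSV)[100:195,95:190]
m=cv2.inRange(h,(0,0,190),(179,40,255));bl=cv2.inRange(h,(100,120,80),(125,255,255))
for n,mm,z in(('white+blue',m|bl,90),('blue',bl,85)):
    c=max(cv2.findContours(mm,0,1)[0],key=cv2.contourArea).reshape(-1,2)+[95,100]
    q=cv2.boxPoints(cv2.minAreaRect(c.astype(np.float32)))
    P=np.array([onplane(K,W,p,z) for p in q]);e=np.diff(np.vstack([P,P[:1]]),axis=0)
    print(n,q.round(),P.round(1).tolist(),P.mean(0),np.linalg.norm(e,axis=1),np.degrees(np.arctan2(e[:,1],e[:,0])),'side',proj(Ks,Ws,P.mean(0)))
cr=cv2.resize(a[95:200,90:200],None,fx=4,fy=4,interpolation=2)
cy=cv2.resize(a[100:225,330:440],None,fx=3.36,fy=3.36,interpolation=2)
save('crop',np.hstack([cr[:420],cy[:420]])[:, :800])
print(np.array(arm.camera_params('wrist')['T_tool_cam']).round(2), arm.camera_params('wrist')['intrinsics'])
```

```text
big (404.3230895996094, 161.0812225341797) 12.036273956298828 145 [ 524.4 -350.4  145. ] diam 50.6 side px [347. 281.]
big (404.3230895996094, 161.0812225341797) 12.036273956298828 100 [ 533.7 -367.7  100. ] diam 53.4 side px [352. 307.]
small (373.5, 202.60000610351562) 7.849300384521484 145 [ 435.1 -284.9  145. ] diam 32.6 side px [282. 258.]
small (373.5, 202.60000610351562) 7.849300384521484 100 [ 439.6 -298.6  100. ] diam 34.4 side px [286. 282.]
red (286.0, 190.0) 13.038504600524902 145 [ 457.4 -102.4  145. ] diam 54.6 side px [273. 189.]
red (286.0, 190.0) 13.038504600524902 100 [ 463.2 -106.2  100. ] diam 57.4 side px [275. 207.]
white+blue [[107. 127.]
 [142. 111.]
 [163. 157.]
 [128. 173.]] [[600.6, 302.2, 90.0], [639.7, 224.0, 90.0], [533.9, 171.2, 90.0], [495.6, 248.6, 90.0]] [567.46504314 236.51012976  90.        ] [ 87.43864601 118.31403692  86.34276991 117.8684041 ] [ -63.41518693 -153.48875662  116.28664661   27.04424338] side [286.02702471 123.66385438]
blue [[122. 142.]
 [144. 132.]
 [154. 154.]
 [132. 164.]] [[565.7, 266.5, 85.0], [590.6, 217.8, 85.0], [541.6, 192.7, 85.0], [517.0, 241.2, 85.0]] [553.73156989 229.56370253  85.        ] [54.69492799 54.97467042 54.37763319 54.84204781] [ -62.94363106 -152.83986236  116.9150534    27.49205665] side [281.63522484 126.99677759]
[[  -0.     -0.96   -0.27   70.13]
 [   1.     -0.      0.     -0.47]
 [  -0.     -0.27    0.96 -143.26]
 [   0.      0.      0.      1.  ]] [[335.79497006   0.         253.6626184 ]
 [  0.         335.79497006 190.94802271]
 [  0.           0.           1.        ]]
```

View pics/crop.png

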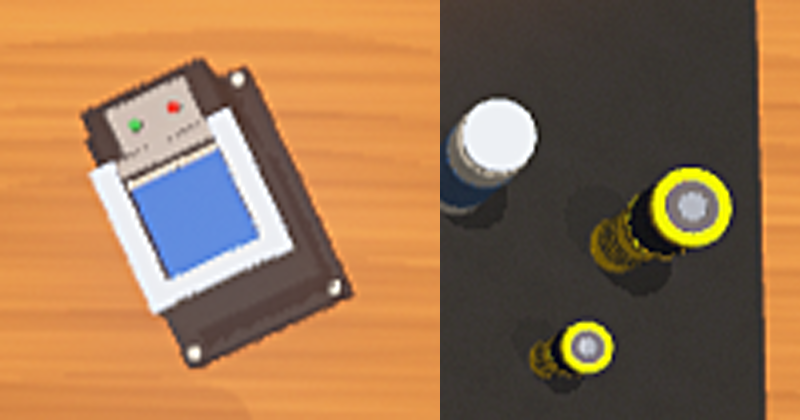

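The left crop confirms the grey dock: a white U-shaped rim, the blue flap at crop (195,212), and the charger box up-left, giving point +x a yaw of about 27°. The right crop confirms the larger yellow torch at crop (692,207), diameter about 49 mm against 33 mm for the small one. Well is at about (554,229.5), torch at about (524,-350). I'll travel at z≈231 around the base.

Emit:
send_rows([
  [[-0.0353,-0.0236,0],[0,0,0],1],
  [[-0.0353,-0.0236,0],[0,0,0],1],
  [[-0.0353,-0.0236,0],[0,0,0],1],
  [[-0.0353,-0.0236,0],[0,0,0],1],
  [[-0.0353,-0.0236,0],[0,0,0],1],
  [[-0.0353,-0.0236,0],[0,0,0],1],
  [[-0.0353,-0.0236,0],[0,0,0],1],
  [[-0.0353,-0.0236,0],[0,0,0],1],
])

```text
clock: 0.95
tool_pos: [449.5, 300.0, 231.3]
tool_rot: [-180.0, 0.0, 155.4]
wrist_force: [0.6, 0.3, -0.3]
finger_gap: 0.998
```

Emit:
send_rows([
  [[-0.0353,-0.0236,0],[0,0,0],1],
  [[-0.0353,-0.0236,0],[0,0,0],1],
  [[-0.0353,-0.0236,0],[0,0,0],1],
  [[-0.0353,-0.0236,0],[0,0,0],1],
  [[-0.0353,-0.0236,0],[0,0,0],1],
  [[-0.0149,-0.0402,0],[0,0,0],1],
  [[-0.0149,-0.0402,0],[0,0,0],1],
  [[-0.0149,-0.0402,0],[0,0,0],1],
])

```text
clock: 1.75
tool_pos: [550.1, -9.2, 231.1]
tool_rot: [-180.0, -0.0, 155.4]
wrist_force: [1.2, -0.6, -0.4]
finger_gap: 1.002
```

Emit:
send_rows([
  [[-0.0149,-0.0402,0],[0,0,0],1],
  [[-0.0149,-0.0402,0],[0,0,0],1],
  [[-0.0149,-0.0402,0],[0,0,0],1],
  [[-0.0149,-0.0402,0],[0,0,0],1],
  [[-0.0149,-0.0402,0],[0,0,0],1],
  [[-0.0149,-0.0402,0],[0,0,0],1],
  [[-0.0149,-0.0402,0],[0,0,0],1],
  [[-0.0149,-0.0402,0],[0,0,0],1],
])

```text
clock: 2.55
tool_pos: [524.4, -351.2, 231.2]
tool_rot: [180.0, -0.0, 155.4]
wrist_force: [1.1, 0.3, -0.4]
finger_gap: 1.0
```

Run:
```python
from h import *
s=arm.sense();w=arm.capture('wrist');save('w1',w);np.save('w1.npy',w)
print(s['tool_pos'],s['tool_rot'],s['qpos'],s['clock'])
K,W=cam('wrist',s)
m=cv2.inRange(cv2.cvtColor(w,cv2.COLOR_RGB2HSV),(22,120,110),(36,255,255))
for c in cv2.findContours(m,0,1)[0]:
    if cv2.contourArea(c)>300:
        x=c.reshape(-1,2); 
        e=cv2.fitEllipse(c);P=onplane(K,W,e[0],145);print(e,cv2.contourArea(c),P)
print(proj(K,W,[524.4,-350.4,145]))
```

```text
[ 524.35428967 -351.22654298  231.1615507 ] [ 1.79994270e+02 -1.35802142e-02  1.55367431e+02] [-3.65687230e+01  2.60093712e+01  9.40765665e+01  3.23270626e-03
  5.99285340e+01 -1.01937774e+02] 2.55
((248.29600524902344, 327.068603515625), (5.979339122772217, 103.7575912475586), 70.1903076171875) 375.0 [ 621.29091376 -400.97461501  145.        ]
((199.4514923095703, 317.92724609375), (28.088924407958984, 73.7225112915039), 78.35563659667969) 1387.0 [ 597.29812239 -432.69959658  145.        ]
((182.4662628173828, 292.8110046386719), (16.896371841430664, 74.05339050292969), 69.74834442138672) 634.0 [ 571.52928322 -434.28941993  145.        ]
((454.9725036621094, 252.74046325683594), (17.96879768371582, 110.98381042480469), 66.64131927490234) 1179.0 [ 626.59884624 -232.56317425  145.        ]
((122.79344177246094, 249.93719482421875), (28.922866821289062, 145.57566833496094), 65.89537811279297) 2105.0 [ 520.63691955 -457.67853279  145.        ]
((94.15010070800781, 226.73631286621094), (21.121448516845703, 181.04286193847656), 64.92996215820312) 2172.0 [ 495.80554304 -467.17538282  145.        ]
((77.59136199951172, 192.5135498046875), (22.5434513092041, 131.79116821289062), 65.19735717773438) 1745.0 [ 468.59082263 -463.90023667  145.        ]
((248.29776000976562, 194.4739990234375), (66.89057159423828, 70.0869140625), 88.55917358398438) 3676.5 [ 520.58719204 -354.19226069  145.        ]
((263.4701232910156, 54.93745040893555), (44.591278076171875, 47.24931716918945), 23.067489624023438) 1649.5 [ 440.56058761 -306.36076567  145.        ]
[255.36400401 197.00102095]
```

View pics/w1.png

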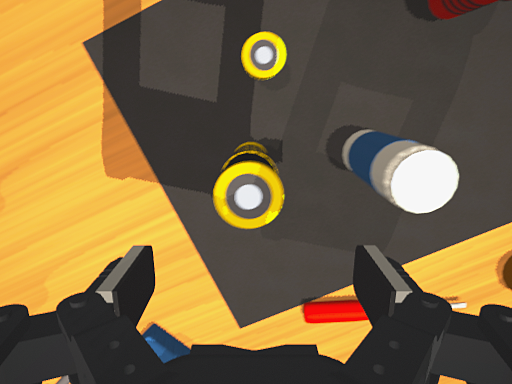

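The wrist view shows the large yellow bezel at (248,194), diameter about 50 mm, in line between the jaws. The small yellow is at (263,55) and the can at (423,180) is clear. The two estimates agree within 5 mm, so I take the mean, descend and close.

Emit:
send_rows([
  [[0.0013,-0.0018,0.01],[0,0,0],1],
  [[0,0,0.03],[0,0,0],1],
  [[0,0,0.03],[0,0,0],1],
  [[0,0,0.03],[0,0,0],1],
  [[0,0,0.03],[0,0,0],1],
  [[0,0,0],[0,0,0],1],
  [[0,0,0],[0,0,0],0],
  [[0,0,0],[0,0,0],0],
])

```text
clock: 3.4
tool_pos: [523.7, -350.7, 102.8]
tool_rot: [-180.0, 0.1, 155.4]
wrist_force: [-0.7, -0.5, 0.0]
finger_gap: 0.691
```

Emit:
send_rows([
  [[0,0,0],[0,0,0],0],
  [[0,0,0],[0,0,0],0],
  [[0,0,0],[0,0,0],0],
  [[0,0,0],[0,0,0],0],
  [[0,0,0],[0,0,0],0],
  [[0,0,0],[0,0,0],0],
  [[0,0,-0.005],[0,0,0],0],
  [[0,0,-0.01],[0,0,0],0],
])

```text
clock: 4.2
tool_pos: [522.7, -350.4, 116.9]
tool_rot: [180.0, -0.0, 155.4]
wrist_force: [0.2, -0.8, -4.0]
finger_gap: 0.552
```

Gap 0.552 is about 47 mm, matching the 48 mm head, and the weight registers on the wrist. I'll lift high, then carry over.

Emit:
send_rows([
  [[0,0,-0.02],[0,0,0],0],
  [[0,0,-0.035],[0,0,0],0],
  [[0,0,-0.035],[0,0,0],0],
  [[0,0,-0.035],[0,0,0],0],
  [[0,0,-0.03],[0,0,0],0],
  [[0.001,0.003,-0.005],[0,0,0],0],
  [[0.008,0.02,0],[0,0,0],0],
  [[0.012,0.031,0],[0,0,0],0],
])

```text
clock: 5.0
tool_pos: [525.7, -292.4, 275.6]
tool_rot: [-180.0, -0.0, 155.3]
wrist_force: [0.6, 0.6, -2.7]
finger_gap: 0.55
```

Emit:
send_rows([
  [[0.0142,0.036,0],[0,0,0],0],
  [[0.0142,0.036,0],[0,0,0],0],
  [[0.0142,0.036,0],[0,0,0],0],
  [[0.0142,0.036,0],[0,0,0],0],
  [[0.0142,0.036,0],[0,0,0],0],
  [[0.0142,0.036,0],[0,0,0],0],
  [[0.0142,0.036,0],[0,0,0],0],
  [[0.0142,0.036,0],[0,0,0],0],
])

```text
clock: 5.8
tool_pos: [541.6, 18.7, 275.3]
tool_rot: [-180.0, -0.1, 155.4]
wrist_force: [0.9, -0.1, -3.4]
finger_gap: 0.547
```

Emit:
send_rows([
  [[0.0142,0.036,0],[0,0,0],0],
  [[0.0142,0.036,0],[0,0,0],0],
  [[0.0142,0.036,0],[0,0,0],0],
  [[0.0142,0.036,0],[0,0,0],0],
  [[0.0142,0.036,0],[0,0,0],0],
  [[0.0084,0.018,0],[0,0,0],0],
  [[0,0,0],[0,0,0],0],
  [[0,0,0],[0,0,0],0],
])

```text
clock: 6.6
tool_pos: [552.1, 229.8, 275.2]
tool_rot: [-179.9, -0.1, 155.5]
wrist_force: [0.1, -0.0, -2.7]
finger_gap: 0.544
```

Run:
```python
from h import *
s=arm.sense();ims={n:arm.capture(n) for n in('wrist','top','side')}
print(s['tool_pos'],s['tool_rot'],s['clock'],s['wrist_force'],s['finger_gap'])
for n,im in ims.items():
    np.save(n+'2.npy',im)
    K,W=cam(n,s);t=s['tool_pos'];print(n,[proj(K,W,p).round() .tolist() for p in([554,229.5,90],[t[0],t[1],t[2]-101],[t[0],t[1],t[2]+44])])
sd=cv2.resize(ims['side'][60:210,200:360],None,fx=2.5,fy=2.5,interpolation=2)
save('w2',np.hstack([cv2.resize(ims['wrist'],(400,300)),sd[:300]])[:, :800]);print(sd.shape)
```

```text
[552.11256506 229.79956719 275.23106252] [-1.79911498e+02 -8.19018501e-02  1.55455452e+02] 6.6 [ 0.07635877 -0.02861659 -2.66208653] 0.5437427361133613
wrist [[255.0, 170.0], [254.0, 192.0], [255.0, 309.0]]
top [[138.0, 147.0], [126.0, 139.0], [99.0, 117.0]]
side [[282.0, 125.0], [282.0, 97.0], [284.0, 41.0]]
(375, 400, 3)
```

View pics/w2.png

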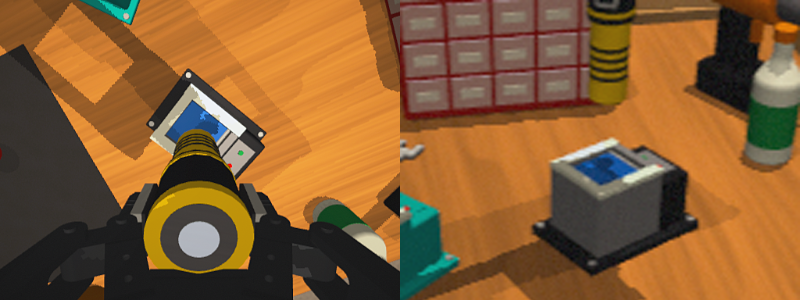

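The torch is held upright in the wrist view, its tail ending just at the near side of the flap, bezel at (250,306) full-scale. In the side view the torch hangs at column ~284 and the dock at ~(282,125). Next I measure both offsets numerically.

Run:
```python
from h import *
s=arm.sense();t=s['tool_pos']
side=np.load('side2.npy');K,W=cam('side')
h=cv2.cvtColor(side,cv2.COLOR_RGB2HSV)
m=cv2.inRange(h,(20,120,60),(36,255,255));m[:, :265]=0;m[:,305:]=0;m[110:]=0
ys=[y for y in range(40,110) if (m[y]>0).sum()>8]
for y in ys[::3]:
    x=np.where(m[y])[0]; 
    print(y,x.min(),x.max(),(x.min()+x.max())/2,end=' | ')
print()
for z in(t[2]-101,t[2]-60,t[2]-20):print(proj(K,W,[t[0],t[1],z]))
# dock in the original side picture
for nm,f in(('side','side.npy'),('top','top.npy')):
    im=np.load(f);K,W=cam(nm);h=cv2.cvtColor(im,cv2.COLOR_RGB2HSV)
    bx=(255,105,315,165) if nm=='side' else (95,100,190,195)
    hh=h[bx[1]:bx[3],bx[0]:bx[2]]
    bl=cv2.inRange(hh,(100,120,80),(125,255,255));wh=cv2.inRange(hh,(0,0,190),(179,40,255))
    for n,mm,z in(('blue',bl,85),('white',wh|bl,90)):
        c=max(cv2.findContours(mm,0,1)[0],key=cv2.contourArea).reshape(-1,2)+[bx[0],bx[1]]
        P=np.array([onplane(K,W,p,z)[:2] for p in c]);r=np.radians(27.2)
        uv=(P-[554,229.5])@np.array([[np.cos(r),-np.sin(r)],[np.sin(r),np.cos(r)]])
        print(nm,n,'u',uv[:,0].min().round(1),uv[:,0].max().round(1),'v',uv[:,1].min().round(1),uv[:,1].max().round(1),'rect',cv2.minAreaRect(P.astype(np.float32)))
# wrist: same, plus torch edges
w=np.load('wrist2.npy');K,W=cam('wrist',s);h=cv2.cvtColor(w,cv2.COLOR_RGB2HSV)
bx=(180,80,345,230);hh=h[bx[1]:bx[3],bx[0]:bx[2]]
wh=cv2.inRange(hh,(0,0,190),(179,45,255))
cs=[c for c in cv2.findContours(wh,0,1)[0] if cv2.contourArea(c)>40]
r=np.radians(27.2)
for c in cs:
    c=c.reshape(-1,2)+[bx[0],bx[1]];P=np.array([onplane(K,W,p,90)[:2] for p in c])
    uv=(P-[554,229.5])@np.array([[np.cos(r),-np.sin(r)],[np.sin(r),np.cos(r)]])
    print('wrist white',c.min(0),c.max(0),uv.min(0).round(1),uv.max(0).round(1))
ye=cv2.inRange(h,(20,120,50),(36,255,255))
for y in range(150,230,6):
    x=np.where(ye[y,180:345])[0]+180
    if len(x):print(y,x.min(),x.max(),(x.min()+x.max())/2,end=' | ')
save('w2c',cv2.resize(w[90:260,160:360],None,fx=4,fy=3.5,interpolation=2)[:595])
```

```text
65 275 293 284.0 | 70 277 291 284.0 | 73 276 291 283.5 | 76 276 291 283.5 | 79 279 289 284.0 | 83 276 288 282.0 | 87 276 287 281.5 | 93 276 290 283.0 | 96 276 289 282.5 | 99 276 289 282.5 | 
[282.61810997  96.87404033]
[283.19796277  81.96843287]
[283.79183238  66.70251163]
side blue u -25.9 25.5 v -24.1 25.4 rect ((553.5159301757812, 230.14585876464844), (51.04982376098633, 49.557716369628906), 26.39476776123047)
side white u -44.1 42.9 v -44.5 40.8 rect ((554.3373413085938, 227.51174926757812), (86.4839859008789, 85.33478546142578), 26.798357009887695)
top blue u -27.8 27.2 v -27.1 27.4 rect ((553.7769775390625, 229.47006225585938), (54.91865921020508, 54.45043182373047), 26.938405990600586)
top white u -44.4 74.2 v -43.0 43.7 rect ((567.1857299804688, 236.52197265625), (118.40953063964844, 86.61776733398438), 26.930252075195312)
wrist white [286 179] [325 213] [45.6 -9. ] [72.8 23.1]
wrist white [244 107] [314 198] [-45.7  -6.5] [43.5 41.1]
168 240 263 251.5 | 174 232 270 251.0 | 180 228 274 251.0 | 186 227 271 249.0 | 192 226 274 250.0 | 198 224 280 252.0 | 204 221 284 252.5 | 210 215 290 252.5 | 216 211 294 252.5 | 222 207 298 252.5 | 228 299 301 300.0 |
```

View pics/w2c.png

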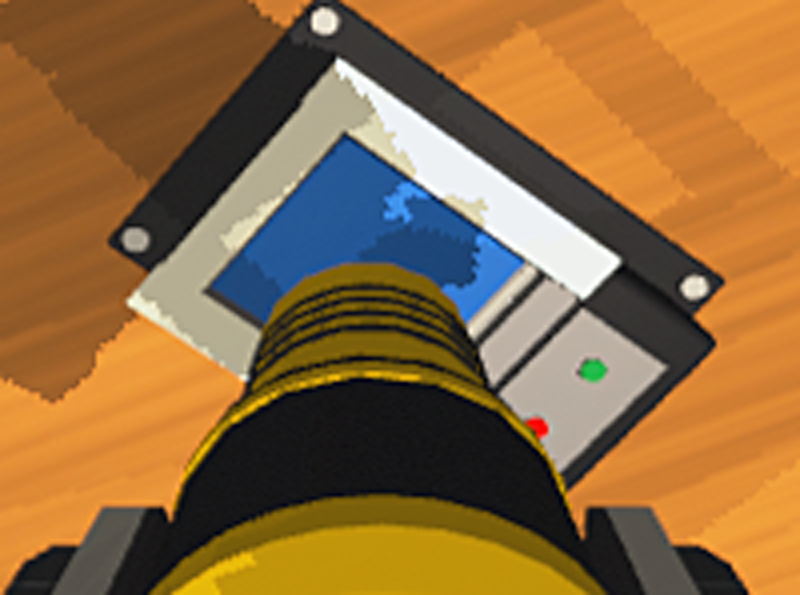

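All three views put the well at (554,229.5) within about 2 mm, and the torch hangs under the TCP, so a 2 mm correction is enough. I descend quickly to just above the flap, then slower.

Emit:
send_rows([
  [[-0.0019,0.0005,0.015],[0,0,0],0],
  [[0,0,0.03],[0,0,0],0],
  [[0,0,0.025],[0,0,0],0],
  [[0,0,0.01],[0,0,0],0],
  [[0,0,0.01],[0,0,0],0],
  [[0,0,0.01],[0,0,0],0],
  [[0,0,0.01],[0,0,0],0],
  [[0,0,0.01],[0,0,0],0],
])

```text
clock: 7.55
tool_pos: [555.6, 228.9, 156.8]
tool_rot: [180.0, 0.0, 155.4]
wrist_force: [-3.3, -1.4, 0.3]
finger_gap: 0.546
```

Force is (-3.3,-1.4) sideways, along point −x, plus about 3 N up: the flap is opening as described. I continue.

Emit:
send_rows([
  [[0,0,0.01],[0,0,0],0],
  [[0,0,0.01],[0,0,0],0],
  [[0,0,0.01],[0,0,0],0],
  [[0,0,0.006],[0,0,0],0],
  [[0,0,0.003],[0,0,0],0],
  [[0,0,0.001],[0,0,0],0],
  [[0,0,0],[0,0,0],0],
  [[0,0,0],[0,0,0],0],
])

```text
clock: 8.35
tool_pos: [555.3, 229.1, 116.4]
tool_rot: [-180.0, -0.0, 155.4]
wrist_force: [-2.8, -0.8, -4.0]
finger_gap: 0.548
```

Emit:
send_rows([
  [[0,0,0.001],[0,0,0],0],
  [[0,0,0.001],[0,0,0],0],
  [[0,0,0.001],[0,0,0],0],
  [[0,0,0.0005],[0,0,0],0],
  [[0,0,0.0005],[0,0,0],0],
  [[0,0,0],[0,0,0],0],
  [[0,0,0],[0,0,0],0],
  [[0,0,0],[0,0,0],0],
])

```text
clock: 9.15
tool_pos: [555.8, 229.1, 113.2]
tool_rot: [180.0, 0.1, 155.4]
wrist_force: [-5.4, -3.2, 12.0]
finger_gap: 0.547
```

12 N up at TCP z≈113 matches the expected 112, so the tail is on the floor. I check quickly with a picture, then release.

Run:
```python
from h import *
s=arm.sense();im=arm.capture('side');print(s['wrist_force'],s['tool_pos'])
K,W=cam('side');print([proj(K,W,p).round(1).tolist() for p in([554,229.5,155],[554,229.5,95])])
save('s3',np.hstack([cv2.resize(im[60:190,210:350],None,fx=2.8,fy=2.8,interpolation=2),cv2.resize(arm.capture('wrist'),(485,364))]))
```

```text
[-5.44172794 -3.20173288 11.99231238] [555.81711096 229.12845054 113.24125323]
[[282.7, 103.7], [281.9, 123.8]]
```

View pics/s3.png

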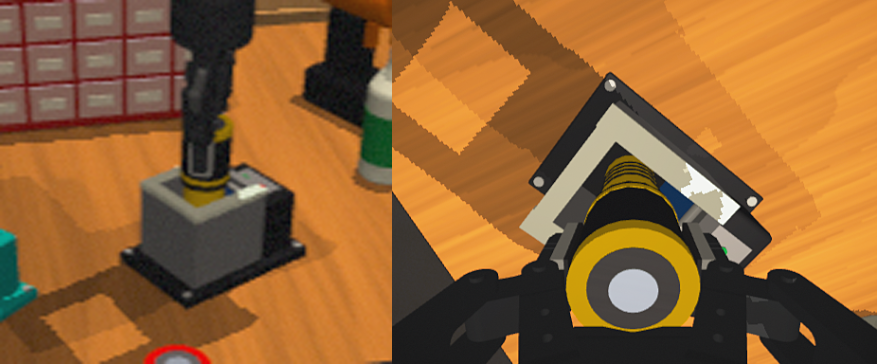

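Emit:
send_rows([
  [[0,0,0],[0,0,0],0.7],
  [[0,0,0],[0,0,0],0.8],
  [[0,0,0],[0,0,0],1],
  [[0,0,0],[0,0,0],1],
  [[0,0,0],[0,0,0],1],
  [[0,0,0],[0,0,0],1],
  [[0,0,0],[0,0,0],1],
  [[0,0,0],[0,0,0],1],
])

```text
clock: 10.05
tool_pos: [555.4, 229.1, 112.3]
tool_rot: [-180.0, -0.0, 155.4]
wrist_force: [0.6, 0.3, 0.5]
finger_gap: 1.0
```

The picture shows the torch deep in the well, standing upright, with the flap swung down behind it on the charger side. The gripper is now open with no load, so I retreat straight up.

Emit:
send_rows([
  [[0,0,-0.01],[0,0,0],1],
  [[0,0,-0.02],[0,0,0],1],
  [[0,0,-0.03],[0,0,0],1],
  [[0,0,-0.03],[0,0,0],1],
  [[0,0,-0.03],[0,0,0],1],
  [[0,0,-0.03],[0,0,0],1],
  [[0,0,0],[0,0,0],1],
  [[0,0,0],[0,0,0],1],
])

```text
clock: 10.85
tool_pos: [555.6, 229.2, 263.4]
tool_rot: [179.9, 0.1, 155.4]
wrist_force: [0.1, -0.6, -0.4]
finger_gap: 1.003
```

Run:
```python
from h import *
s=arm.sense();im=arm.capture('side');w=arm.capture('wrist');print(s['wrist_force'],s['tool_pos'],s['clock'])
for n,a in(('side',im),('wrist',w)):
    K,W=cam(n,s);h=cv2.cvtColor(a,cv2.COLOR_RGB2HSV);m=cv2.inRange(h,(20,120,90),(36,255,255))
    p=proj(K,W,[554,229.5,155]);
    for c in cv2.findContours(m,0,1)[0]:
        (x,y),r=cv2.minEnclosingCircle(c)
        if np.hypot(x-p[0],y-p[1])<25 and r>4: print(n,(x,y),r,'expect',p,onplane(K,W,(x,y),155).round(1))
save('s4',np.hstack([cv2.resize(im[60:210,210:350],None,fx=2.6,fy=2.6,interpolation=2)[:364],cv2.resize(w,(485,364))])[:, :800])
```

```text
[ 0.14904228 -0.5561969  -0.43277035] [555.62434206 229.22405342 263.44396595] 10.85
side (279.0, 124.5) 8.01570987701416 expect [282.65508225 103.68621892] [521.2 126.2 155. ]
side (279.1111145019531, 106.5) 9.233858108520508 expect [282.65508225 103.68621892] [541.5 216.  155. ]
wrist (238.78195190429688, 176.6842041015625) 32.63151550292969 expect [253.50035355 186.85304498] [541.9 222.6 155. ]
```

View pics/s4.png

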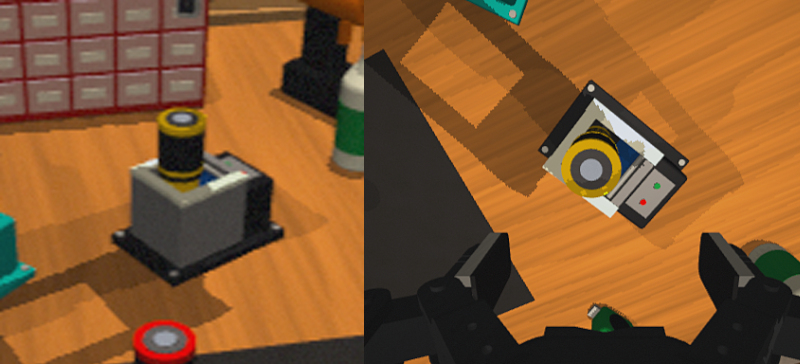

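The torch stands in the well, shifted toward point −x by the flap, which rests open behind it. The well walls limit any lean to under 13° and any tail offset to about 9 mm along each well axis. The red torch is undisturbed.

Run:
```python
from rig import arm
arm.job_done()
```

```text
the job is handed in; nothing more can be done
```

I put the larger yellow torch into the grey dock and handed the job in at about 11 s of the 38 s allowed; `job_done` gives no verdict.

**What I did:** I gripped the torch by its head, lifted it over its neighbours and pushed it tail first through the blue flap. I kept hold of it until the wrist felt 12 N upward at the height expected for the well floor. Then I let go and backed the arm straight up.

**Last checks:**
- **Yellow torch:** It stands in the well with the flap down behind it on the charger side. I judged the flap by eye and did not measure its angle.
- **Red torch:** It was still standing in the last side picture. I did not measure its final position, but the carry passed well above it.
- **Arm:** It is clear of everything, with near-zero wrist force.

**What disagreed:** After release, the flap shifted or tipped the torch toward the side opposite the hinge. The side and wrist cameras put its top 14–18 mm off the well centre, though the wrist camera was about 5 mm off the top view earlier. I did not measure the lean or tail offset. The well walls limit them to about 13° and 9 mm along each well axis, inside the 15° and 20 mm limits.

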